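# Refit a cleaned gas burner and its knob, and hold the knob pressed

## Robot

A 6-joint arm with a two-finger parallel gripper is mounted at the origin on the work surface. World frame = base frame: x ahead of the robot, y to its left, z up, the work surface at z = 0. Lengths are in m, angles in degrees, forces in N, time in s.
With the tool pointing down it reaches from about 0.4 to 0.825 m from the base axis. Payload 7 kg.
Tool frame: the origin (TCP) lies between the finger pads; the fingertips stand 19 mm ahead of it and the grasp point (between the pads) is the TCP; z points along the fingers, y is the line along which they close (so a half turn about z gives the same grasp; the last joint's range is limited). The gripper opens to 88 mm and grips with 3 to 60 N. Pads are 19 mm wide; open, the fingers measure 130 mm over their backs; the gripper's body (78 mm by 193 mm) begins 47 mm behind the grasp point.
Start: joints at [93.512, 20.546, 0.682, 0, -70.136, -16.507], TCP at [0.152, 0.658, 0.246] pointing down, gripper open.
Joint ranges: [-176.03, 176.03], [-82.01, 121.73], [-58.28, 71.71], [-173.87, 95.51], [-174.79, -0.11], [-173.66, 173.66]. Speed limits (degrees/s): [136.94, 136.94, 172.46, 180, 180, 180].

## Interface

Orientations are given as [roll, pitch, yaw] about the fixed x, y, z axes, in that order (R = Rz(yaw) Ry(pitch) Rx(roll)).
In Python, from plant import r gives the robot as it stands. The module is installed in compiled form; this text tells all that it offers.
- The arm moves only by the shell command python3 -m pendant 'ROWS' [OPENING] [FORCE]. ROWS is JSON, a list of rows, each a list of 6 numbers: the shift along the tool's x, y, z in mm, then the turn, a rotation vector about the tool's x, y, z in rad. In form: [[tx, ty, tz, wx, wy, wz], ...]. A call has 1 to 20 rows; each row is the pose to reach, as a shift and turn from the pose commanded when the call began, along the tool's axes at that moment; what a row does not reach only later rows make up. A row lasts 1/8 s, in which the tool goes at most 62.5 mm and 10.7 degrees, less where a joint would pass 70% of its speed; a pose out of reach is approached as far as the arm can. A call with a gripper value outside its range is refused whole. OPENING is the finger opening in mm, from 0 to 87.6, set as the call begins (- or left out, the last holds). The fingers move at their own pace and stop on an object; FORCE is the grip in N (left out, the last holds). Time passes only in rows, so rows that repeat a pose let the fingers close. It gives the time, the measured TCP pose, the force, the opening and the grip force at its end, in the units of the state.
- r.get_state(): the state, without advancing time (a new reading comes with each control period).
- r.capture(name): name is "side" or "top"; returns the picture (420x560x3 uint8, red, green, blue); there is no depth.
- r.camera_params(name): a dict with "mtx" (3x3 intrinsics, pixels), "rvec" (rotation vector, rad) and "tvec" (3), from world to camera coordinates, as OpenCV has them. Camera axes: x right, y down, z forward; pixel columns grow to the right and rows downward; lengths in m; the calibration is good to about 2 mm. A picture is of the moment at which its call begins. camera_params takes no time and is no camera call.
- r.close_job(): hands the job in; it is judged then, once.
The state is a dict: "time_s": time; "joints": joint angles; "qd": joint speeds; "joint_torque": joint torques, N m; "tcp_pos": TCP position; "eef_rot": TCP orientation; "contact_force": force on the tool from outside, world axes, zero at the start; "moment": the same for the moment, N m; "gripper_width": finger opening in m; "gripper_force": force on a finger pad.
Only numpy, scipy, OpenCV 4.12 (cv2) and the standard library are available. Lean on these libraries where they do the work, as an engineer would, in place of code of your own. Each camera call takes 0.05 s, during which the arm holds its last target. There are 200 camera calls.

## Task

The gas hob has just been cleaned and the supply is shut off: put the loose burner head back on the empty burner so that it sits flat and centred over the brass tube, and let go of it. Then refit the loose knob on the bare tap stem, turned so that the flat in its bore matches the flat of the stem, push it fully home and press it all the way in, as for a spark test. Finish while still holding the knob pressed in with the gripper, and leave the pan support, the bowl, the jar and the spoon where they are.

Things in the scene. Friction and masses are not known exactly. Their poses are not given: they have to be found in the camera images.
- hob: Steel gas hob let into the worktop, 500 mm (own x) by 290 mm (y), top face 10 mm above the worktop. Origin: centre of its underside, at worktop level. Its -x end has two taps at x -205, y +55 and -55 mm, one bare, one with a fixed knob (which one varies). The front burner (x -60) is the empty one; the rear (x +140) is complete under a fixed pan support 200 mm square, 40 mm high.
- burner_seat (a point): Burner head's seat: centre of the upper face of the empty burner's dark round cup (70 mm across, 4 mm above the hob's top face). On it stands a brass tube 16 mm in diameter, 16 mm tall, its upper 4 mm tapering to 11 mm. Axes as the hob's. A white electrode pin (6 mm thick, 10 mm tall, plus a fine 4 mm tip) stands on the hob 40 mm away along +x.
- burner_head: Loose burner head, upright on the board, about 160 g: aluminium slotted crown 56 mm in diameter, 20 mm high, with a dark cap 52 mm in diameter, 6 mm high on top (26 mm in all). Bore from below 18 mm in diameter, 18 mm deep. Origin: centre of its flat underside, z up; its yaw is of no account. Seated, the underside lies on the cup, the origin at burner_seat.
- knob: Loose black knob, upright on the board, about 90 g, 32 mm high. Round skirt 42 mm in diameter, 8 mm high; above it a grip ridge 18 mm wide (y), 38 mm long (x), from 8 to 32 mm above the underside. +x is the pointer: a beak reaches x = 25 mm there (8 to 22 mm up) and a white line on top runs towards it. Origin: centre of its underside, z up.
- knob_bore (a point): Closed end of the knob's bore, on its axis, 16 mm above its underside; axes as the knob's. The bore opens below and is D-shaped, 11.2 mm in diameter, with its flat on the +x (pointer) side, 2.0 mm from the axis: it goes on the stem only with the knob's +x along stem_tip's +x, within about 0.15 rad; forced on at another angle it jams and does not count.
- stem_tip (a point): Centre of the top of the bare tap stem: an upright D-shaft 10 mm in diameter, 23 mm above the hob's top face, its top 1.5 mm chamfered. z up; +x is the outward direction of its flat, 1.5 mm from the axis. It moves and turns with the stem. With the knob home, knob_bore meets it and the knob's underside is 7 mm above the hob's top face (2 mm when pressed).
- stem (a joint): How far the bare stem is pressed down, m: 0 up, 0.005 fully in (a stop). A spring pushes back with 3 N at 0 and 8 N at 0.005; let go, it rises.
- tap (a joint): Turn of the bare stem, rad: 0 off, flat facing the hob's +x; grows anticlockwise seen from above, to 3.66. Stiff: takes about 0.04 N m to turn and stays where left, between 0.2 and 2.0 at the start.
- board: Round wooden board, 280 mm in diameter, 18 mm thick, fixed, its handle along its +x (to 244 mm). The knob and the burner head stand on it at least 100 mm apart between centres. Origin: centre of its underside.
- pan_support: Bystander: cast-iron pan support, 200 mm square, 40 mm high, on the worktop to the right of the hob. Origin: centre of its underside.
- bowl: Bystander: white bowl, 130 mm across, 60 mm high. Origin: centre of its underside.
- jar: Bystander: glass jar with a steel lid, 64 mm in diameter, 110 mm high. Origin: centre of its underside.
- spoon: Bystander: steel spoon, 180 mm long along its x. Origin: its middle, at its underside.
Not all that is in view belongs to the job. What is shaped like the burner_head but green or purple is not meant.

How it is judged (in metres and radians):
On the way, in this order (a step that is already met when the one before it is completed fails the run):
1. the burner head sits on the empty burner and has been let go (distance between burner_head and burner_seat below 0.004 m and angle between burner_head's own z axis and vertical below 0.06 rad and contact force between the fingers and burner_head below 0.05 N), for 0.2 s.
2. the knob is fully home on the stem (distance between knob_bore and stem_tip below 0.003 m and angle between the x axis of knob and the x axis of stem_tip, either way round below 0.35 rad), for 0.2 s.
At the end, for the whole second after the job is handed in: Burner head within 4 mm of its seat, tilt under 0.06 rad, not touched by the robot; knob home (bore end within 3 mm of the stem tip, x within 0.35 rad of the stem's); stem pressed in over 3.8 of its 5 mm with the fingers on the knob at over 2 N, all through the last second (all of step 1 and all of step 2 and contact force between the arm and burner_head below 0.05 N and value of joint stem above 0.0038 m and contact force between the fingers and knob above 2 N); the arm keeps its last pose, push and grip.
It fails at once if the pan support, the bowl, the jar or the spoon is moved by more than 30 mm (distance of any of pan_support, bowl, jar, spoon from where it was at the start of the episode above 0.03 m).
It also fails if it takes over 64 s, if anything falls off the work surface, if the arm or the gripper's body presses on something with over 40 N, if the wrist force passes 120 N, or if a joint passes its speed limit or range.

## Working session

There is one attempt and no reset: what is moved stays moved. The work goes in short steps, Python scripts to look and compute and a shell command to move; the robot and the scene stay as the last step left them, time stands still between calls to the robot, and variables do not carry over. Pictures are saved under pics/ and viewed, at most 10 in all, crops included, and the job is handed in when it is done.

```bash
mkdir -p pics
cat > h.py <<'E'
import numpy as np,cv2
from plant import r
def cam(n):
    p=r.camera_params(n);R=cv2.Rodrigues(np.array(p['rvec'],float))[0];return np.array(p['mtx'],float),R,np.array(p['tvec'],float).ravel()
def ray(n,u,v,z):
    K,R,t=cam(n);d=R.T@np.linalg.solve(K,[u,v,1.]);c=-R.T@t;return c+d*(z-c[2])/d[2]
def proj(n,P):
    K,R,t=cam(n);q=(np.atleast_2d(P)@R.T+t)@K.T;return q[:,:2]/q[:,2:]
def save(n,f,crop=None,s=1):
    im=r.capture(n);cv2.imwrite('pics/raw_'+f,im[:,:,::-1])
    if crop: a,b,c,d=crop;im=im[b:d,a:c]
    cv2.imwrite('pics/'+f,cv2.resize(im[:,:,::-1],None,fx=s,fy=s,interpolation=cv2.INTER_CUBIC))
E
python3 - <<'E'
from h import *
for n in('top','side'):
    save(n,n+'1.png',None,1.4);K,R,t=cam(n);print(n,K[0,0],-R.T@t,R[2])
print(r.get_state())
E
```

```text
top 432.8181312204357 [ 0.30849235 -0.09372734  1.23153271] [ 0.14357745  0.0203261  -0.98943032]
side 520.9749407625129 [-0.29080287 -1.31772541  0.92321777] [ 0.46482842  0.71921962 -0.51638907]
{'time_s': 0.1, 'joints': array([ 9.35119312e+01,  2.05890605e+01,  6.39953910e-01, -1.89230225e-02,
       -7.01375857e+01, -1.65064862e+01]), 'qd': array([-0.05720789, -0.14358836,  0.07744128,  0.04754966,  0.10994995,
        0.01225348]), 'joint_torque': array([-2.84487622e-03, -5.84163272e+01,  2.93754548e+01,  7.01553494e+00,
        1.01743574e-02, -4.61899992e-05]), 'tcp_pos': array([0.15170922, 0.65730526, 0.24470019]), 'eef_rot': array([ 1.79911826e+02, -7.57712768e-03, -1.30009921e+01]), 'contact_force': array([ 0.29903963, -0.29374202, -0.14812746]), 'moment': array([-0.01599173,  0.02062299, -0.02711911]), 'gripper_force': 0.0, 'gripper_width': 0.08768824110712055}
```

View pics/top1.png

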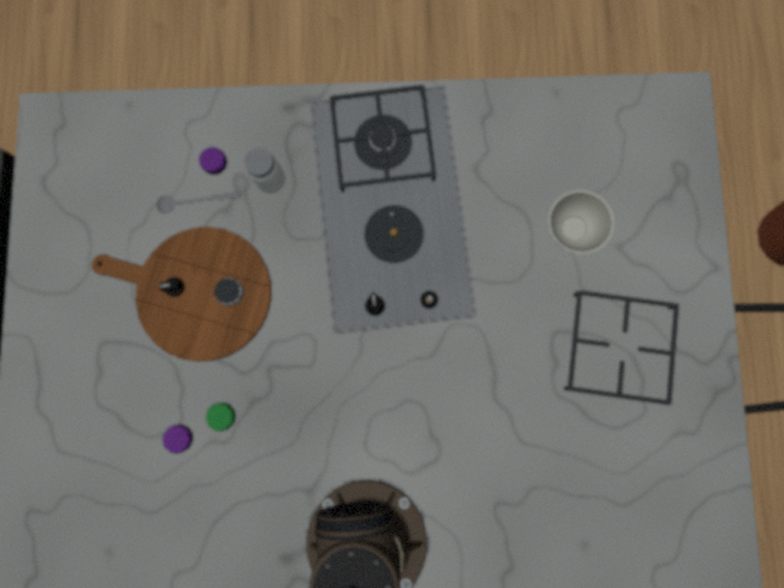

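View pics/side1.png

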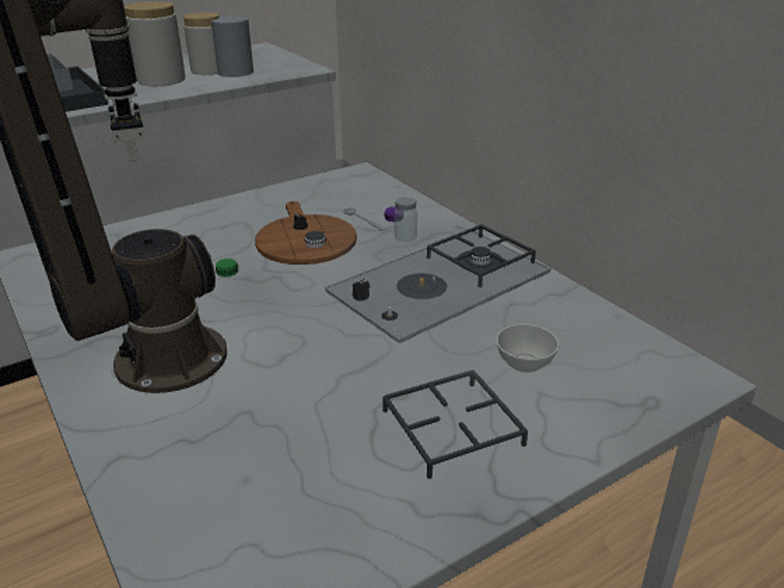

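The top view (784 px scale) shows these candidates for the burner head: a grey slotted one on the board at (228,291), purple ones at (212,160) and (177,438), and a green one at (220,416). The grey one fits, being aluminium with a dark cap and on the board. The knob is at (172,287), the bare stem at (430,299), the fixed knob at (375,303) and the brass tube at (393,232). I'll confirm with one enlarged crop.

Run:
```python
from h import *
ims=[r.capture('top').astype(float) for _ in range(6)]
im=np.mean(ims,0).astype(np.uint8)[:,:,::-1];cv2.imwrite('pics/topavg.png',im)
f=lambda a:cv2.resize(a,None,fx=8,fy=8,interpolation=cv2.INTER_CUBIC)
A=f(im[190:225,105:180]);B=f(im[200:225,255:320]);C=f(im[145:185,255:305])
o=np.zeros((600,800,3),np.uint8)
o[:280,:600]=A;o[280:480,:520]=B
o[280:600,520:800]=cv2.resize(C,None,fx=.7,fy=1)[:, :280] if 0 else cv2.resize(im[145:185,263:298],(280,320),interpolation=cv2.INTER_CUBIC)
cv2.imwrite('pics/crop.png',o)
```

```text
(no output)
```

View pics/crop.png

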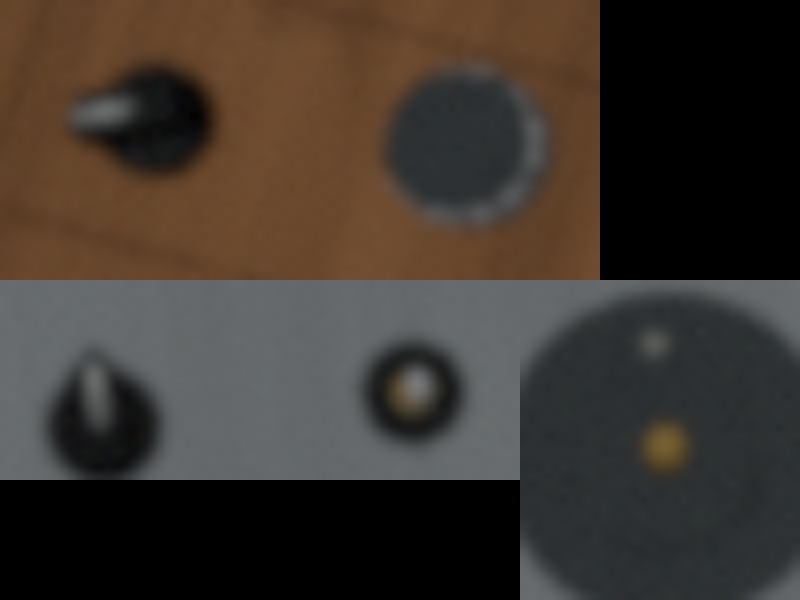

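The crop confirms the grey slotted crown with the dark cap as the burner head. In raw pixels its centre is at about (162,208), the brass tube at (281,166) and the bare stem at (307,213). The knob's pointer faces image-left, which is world +y. Next come the positions and a side close-up.

Run:
```python
from h import *
P=lambda n,u,v,z:print(n,np.round(ray('top',u,v,z),4))
c=lambda x,y,s,u0,v0:(u0+(x+.5)/s-.5,v0+(y+.5)/s-.5)
P('head',*c(457,145,8,105,190),.044)
P('knob skirt',*c(160,122,8,105,190),.024);P('ridge tip',*c(70,115,8,105,190),.040);P('line inner',*c(135,105,8,105,190),.050)
P('tube',*c(145,167,8,263,145),.028)
P('cup c',*c(150,157,8,263,145),.014)
P('stem base',*c(413,115,8,255,200),.012);P('stemtop',*c(413,105,8,255,200),.033)
P('fixed skirt',*c(105,145,8,255,200),.020)
hc=[ray('top',u/1.4,v/1.4,.01) for u,v in((335,332),(474,317),(445,87),(313,98))]
hc=np.array(hc);print(hc.round(3),hc.mean(0),np.degrees(np.arctan2(*(hc[2]-hc[1])[[1,0]])),np.degrees(np.arctan2(*(hc[3]-hc[0])[[1,0]])))
im=np.mean([r.capture('side').astype(float) for _ in range(8)],0).astype(np.uint8)[:,:,::-1];cv2.imwrite('pics/sideavg.png',im)
f=lambda u,v,w,h,s:cv2.resize(im[v-h:v+h,u-w:u+w],None,fx=s,fy=s,interpolation=cv2.INTER_CUBIC)
o=np.hstack([np.vstack([f(279,224,13,10,15),f(215,159,13,10,15)]),np.vstack([f(226,171,13,10,15),f(303,203,26,20,7.5)])])
print(o.shape);cv2.imwrite('pics/crop2.png',o)
```

```text
head [0.4921 0.269  0.044 ]
knob skirt [0.506  0.3817 0.024 ]
ridge tip [0.5067 0.4074 0.04  ]
line inner [0.508  0.3804 0.05  ]
tube [ 0.6084 -0.0654  0.028 ]
cup c [ 0.6155 -0.0669  0.014 ]
stem base [ 0.4693 -0.1346  0.012 ]
stemtop [ 0.47  -0.134  0.033]
fixed skirt [ 0.4601 -0.0255  0.02  ]
[[ 0.408  0.056  0.01 ]
 [ 0.432 -0.225  0.01 ]
 [ 0.927 -0.182  0.01 ]
 [ 0.911  0.101  0.01 ]] [ 0.66934001 -0.06262269  0.01      ] 4.929472915321434 5.033060325847485
(600, 780, 3)
```

View pics/crop2.png

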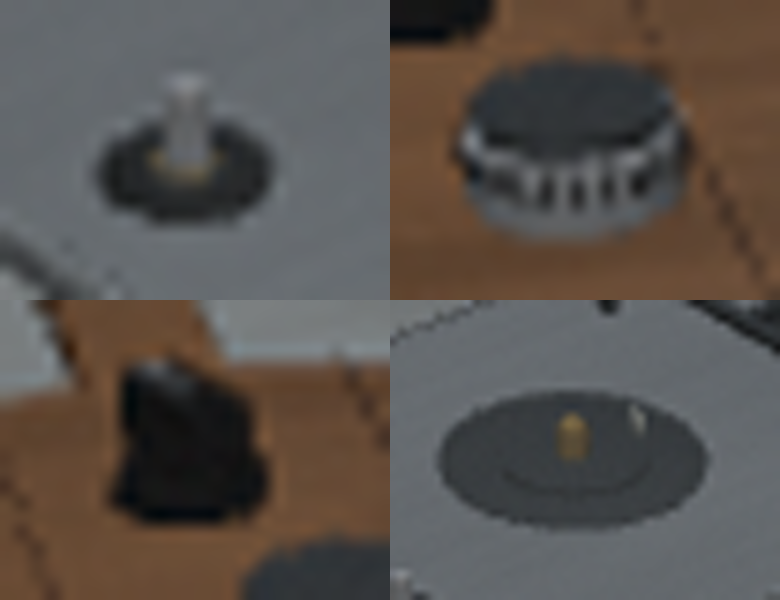

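The side crop shows the stem as a steel shaft on a brass ring, with its top at about (278,220) raw. The cap centre is at about (225.5,168) and the tube top at about (301,198.5). Now I'll triangulate with both cameras and work out the first move.

```bash
cat >> h.py <<'E'
from scipy.spatial.transform import Rotation as Ro
def go(p,yaw):
    s=r.get_state();R=Ro.from_euler('xyz',s['eef_rot'],degrees=True)
    T=Ro.from_euler('xyz',[180,0,yaw],degrees=True)
    print('t',s['time_s'],'tcp',s['tcp_pos'].round(4),'shift mm',(R.inv().apply(np.array(p)-s['tcp_pos'])*1000).round(1),'rot',(R.inv()*T).as_rotvec().round(3))
E
python3 - <<'E'
from h import *
print('head',ray('side',213+187.5/15-.5,161+108.5/15-.5,.044))
print('tube',ray('side',277+182.5/7.5-.5,183+120.5/7.5-.5,.030))
print('stem',ray('side',266+187.5/15-.5,214+85.5/15-.5,.033))
go([.492,.268,.14],5)
E
```

```text
head [0.49046355 0.26428883 0.044     ]
tube [ 0.60679907 -0.06424308  0.03      ]
stem [ 0.46774744 -0.13486826  0.033     ]
t 0.8 tcp [0.1518 0.6577 0.2456] shift mm [419.1 303.2 105.6] rot [-0.     0.    -0.314]
```

```bash
python3 -m pendant '[[105,76,20,0,0,-0.08],[210,152,40,0,0,-0.16],[315,227,70,0,0,-0.24],[419,302,105,0,0,-0.314],[419,302,105,0,0,-0.314],[419,302,105,0,0,-0.314],[419,302,105,0,0,-0.314],[419,302,105,0,0,-0.314],[419,302,105,0,0,-0.314],[419,302,105,0,0,-0.314],[419,302,105,0,0,-0.314],[419,302,105,0,0,-0.314]]' 87 20
python3 - <<'E'
from h import *
go([.491,.267,.040],5)
E
```

```text
time_s: 2.3
tcp_pos: [0.4918, 0.2701, 0.141]
eef_rot: [-180.0, -0.0, 5.1]
contact_force: [0.0, 0.9, -0.2]
gripper_width: 0.087
gripper_force: 0.0
t 2.3 tcp [0.4918 0.2701 0.141 ] shift mm [ -1.1   3.1 101. ] rot [-0.    -0.001  0.001]
```

```bash
python3 -m pendant '[[-1,3,40,0,0,0],[-1,3,75,0,0,0],[-1,3,100,0,0,0],[-1,3,101,0,0,0],[-1,3,101,0,0,0]]'
python3 -m pendant '[[0,0,0,0,0,0],[0,0,0,0,0,0],[0,0,0,0,0,0],[0,0,0,0,0,0],[0,0,0,0,0,0],[0,0,0,0,0,0]]' 50 20
```

```text
time_s: 2.92
tcp_pos: [0.4913, 0.2669, 0.04]
eef_rot: [-180.0, -0.0, 5.1]
contact_force: [0.2, -0.1, 0.1]
gripper_width: 0.087
gripper_force: 0.0
time_s: 3.68
tcp_pos: [0.4917, 0.2665, 0.0399]
eef_rot: [-180.0, -0.0, 5.0]
contact_force: [-1.1, 1.7, 4.1]
gripper_width: 0.0552
gripper_force: 20.0
```

```bash
python3 -m pendant '[[0,0,-30,0,0,0],[0,0,-70,0,0,0],[0,0,-80,0,0,0],[0,0,-80,0,0,0]]'
python3 - <<'E'
from h import *
go([.6085,-.065,.09],5)
save('top','t3.png',(100,130,340,250),3.3)
E
```

```text
time_s: 4.18
tcp_pos: [0.4912, 0.266, 0.1196]
eef_rot: [-180.0, -0.0, 5.0]
contact_force: [0.4, -0.8, -2.0]
gripper_width: 0.055
gripper_force: 20.0
t 4.175 tcp [0.4912 0.266  0.1196] shift mm [ 88.1 339.9  29.4] rot [-0. -0. -0.]
```

View pics/t3.png

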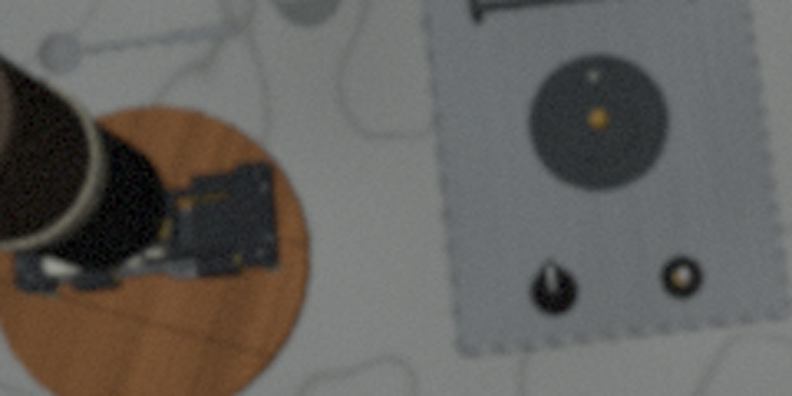

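The arm and gripper body hide the head in this view, but the wrist force of about -2 N says the head is held. The tube is unchanged at (597,118) in the crop. Moving over the seat.

```bash
python3 -m pendant '[[15,57,5,0,0,0],[30,114,10,0,0,0],[45,171,15,0,0,0],[60,228,20,0,0,0],[75,285,25,0,0,0],[88,340,30,0,0,0],[88,340,30,0,0,0],[88,340,30,0,0,0],[88,340,30,0,0,0]]'
python3 - <<'E'
from h import *
go([.608,-.065,.040],5)
K=20
im=np.mean([r.capture('side').astype(float) for _ in range(4)],0).astype(np.uint8)[:,:,::-1]
cv2.imwrite('pics/s4.png',cv2.resize(im[160:225,260:345],None,fx=9,fy=9,interpolation=cv2.INTER_CUBIC))
E
```

```text
time_s: 5.35
tcp_pos: [0.6082, -0.0639, 0.089]
eef_rot: [-180.0, 0.1, 5.1]
contact_force: [0.3, 0.1, -1.9]
gripper_width: 0.0554
gripper_force: 20.0
t 5.35 tcp [ 0.6082 -0.0639  0.089 ] shift mm [-0.2  1.1 49. ] rot [-0.     0.001  0.001]
```

View pics/s4.png

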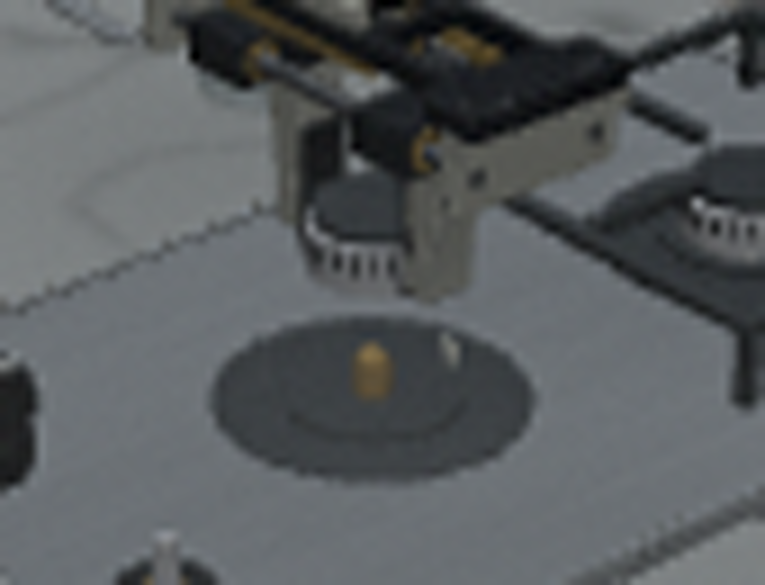

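The head is held level, with its visible extent centred at about column 372 of the crop and the tube at about 372, so they line up. Lowering with force checks.

```bash
python3 -m pendant '[[0,1,30,0,0,0],[0,1,38,0,0,0],[0,1,42,0,0,0],[0,1,44,0,0,0],[0,1,44,0,0,0]]'
```

```text
time_s: 6.18
tcp_pos: [0.6089, -0.0655, 0.047]
eef_rot: [-180.0, -0.0, 5.0]
contact_force: [-3.3, 1.9, 6.5]
gripper_width: 0.055
gripper_force: 20.0
```

```bash
python3 -m pendant '[[0,0,-3,0,0,0],[-1.5,-1,-3,0,0,0],[-1.5,-1,0,0,0,0],[-1.5,-1,2,0,0,0],[-1.5,-1,2,0,0,0]]'
```

```text
time_s: 6.8
tcp_pos: [0.607, -0.0651, 0.0431]
eef_rot: [180.0, 0.0, 5.0]
contact_force: [0.1, -0.5, -2.3]
gripper_width: 0.0553
gripper_force: 20.0
```

Free now, so it is on the tube. Going down to the cup.

```bash
python3 -m pendant '[[0,0,3,0,0,0],[0,0,5,0,0,0],[0,0,6.5,0,0,0],[0,0,7,0,0,0],[0,0,7,0,0,0]]'
```

```text
time_s: 7.42
tcp_pos: [0.6071, -0.0651, 0.0367]
eef_rot: [180.0, 0.0, 5.0]
contact_force: [-1.7, 0.0, 0.5]
gripper_width: 0.055
gripper_force: 20.0
```

```bash
python3 -m pendant '[[0,0,1,0,0,0],[0,0,1,0,0,0]]'
python3 -m pendant '[[0,0,0,0,0,0],[0,0,0,0,0,0],[0,0,0,0,0,0],[0,0,0,0,0,0],[0,0,0,0,0,0]]' 84
python3 -m pendant '[[0,0,-30,0,0,0],[0,0,-80,0,0,0],[0,0,-110,0,0,0],[0,0,-110,0,0,0]]'
python3 - <<'E'
from h import *
im=np.mean([r.capture('side').astype(float) for _ in range(4)],0).astype(np.uint8)[:,:,::-1]
cv2.imwrite('pics/s5.png',cv2.resize(im[160:225,260:345],None,fx=9,fy=9,interpolation=cv2.INTER_CUBIC))
go([.506,.381,.14],-90)
E
```

```text
time_s: 7.68
tcp_pos: [0.6069, -0.0652, 0.0359]
eef_rot: [180.0, 0.0, 5.0]
contact_force: [-3.6, -1.0, 6.0]
gripper_width: 0.0551
gripper_force: 20.0
time_s: 8.3
tcp_pos: [0.6072, -0.0651, 0.0355]
eef_rot: [180.0, 0.0, 5.0]
contact_force: [0.1, 0.7, -0.2]
gripper_width: 0.0838
gripper_force: 0.0
time_s: 8.8
tcp_pos: [0.6089, -0.0649, 0.1487]
eef_rot: [-180.0, -0.3, 5.0]
contact_force: [0.8, -0.2, -0.2]
gripper_width: 0.0843
gripper_force: 0.0
t 9.0 tcp [ 0.6065 -0.0651  0.1445] shift mm [ -61.3 -453.1    4.6] rot [1.000e-03 1.000e-03 1.658e+00]
```

View pics/s5.png

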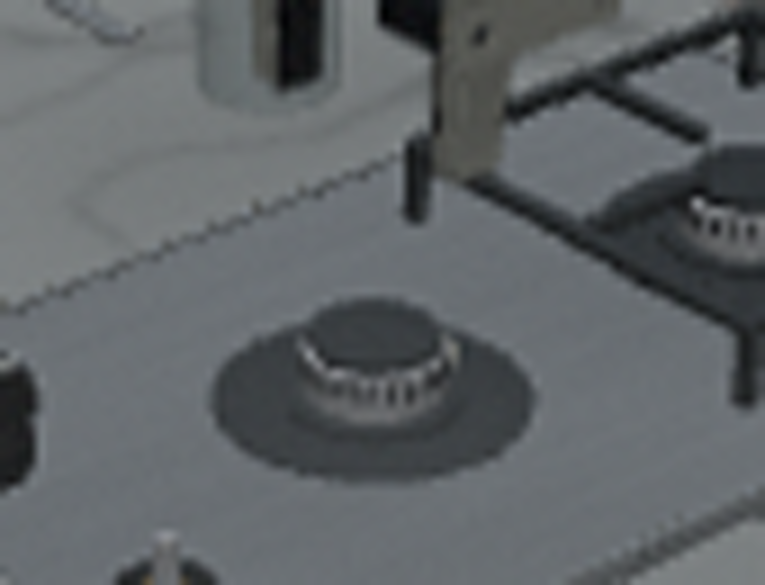

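The head sits flat on the cup, with its cap centred at about (372,335) in the crop above the cup at about (372,398). Next I'll fit the knob's pose and the stem's flat angle by model from the saved averaged pictures.

```bash
cat > fit.py <<'E'
from h import *
from scipy.optimize import minimize
I={n:cv2.imread(f'pics/{n}avg.png').astype(float) for n in('top','side')}
S=10
def mask(n,polys,box):
    u0,v0,u1,v1=box;m=np.zeros(((v1-v0)*S,(u1-u0)*S),np.uint8)
    for P in polys:
        q=proj(n,P);q=((q-[u0,v0]+.5)*S-.5)
        cv2.fillPoly(m,[cv2.convexHull(np.round(q).astype(np.int32))],1)
    return m
def down(m,b=.6):
    return cv2.resize(cv2.GaussianBlur(m.astype(np.float32),(0,0),b*S),None,fx=1/S,fy=1/S,interpolation=cv2.INTER_AREA)
th=np.linspace(0,2*np.pi,48,endpoint=False)
def disc(rad,z,flat=None):
    c=np.c_[rad*np.cos(th),rad*np.sin(th),0*th+z]
    if flat: c[:,0]=np.minimum(c[:,0],flat)
    return c
def place(P,x,y,a): return Ro.from_euler('z',a).apply(P)+[x,y,0]
def resid(A,n,box):
    u0,v0,u1,v1=box;B=I[n][v0:v1,u0:u1].reshape(-1,3);A=np.stack([a.ravel() for a in A],1)
    c=np.linalg.lstsq(A,B,rcond=None)[0];return ((A@c-B)**2).mean()
# knob
kb={'top':(108,195,136,215),'side':(204,150,228,174)}
def kcost(p,cams):
    x,y,a=p[0]/1e3,p[1]/1e3,p[2]/10;e=0
    sk=np.vstack([disc(.021,.018),disc(.021,.026)])
    g=np.array([[X,Y,Z] for X in(-.019,.019) for Y in(-.009,.009) for Z in(.026,.05)])
    bk=np.array([[X,Y,Z] for X,Y in((.019,.006),(.019,-.006),(.025,0)) for Z in(.026,.04)])
    ln=np.array([[X,Y,.05] for X in(.002,.019) for Y in(-.0012,.0012)])
    for n in cams:
        b=kb[n];m=down(mask(n,[place(q,x,y,a) for q in(sk,g,bk)],b));l=down(mask(n,[place(ln,x,y,a)],b))
        t=down(mask(n,[place(g[g[:,2]>.04],x,y,a)],b))
        e+=resid([np.ones_like(m),m,t,l],n,b)
    return e
for cams in(['top'],['side'],['top','side']):
    best=min((minimize(kcost,[505,380,a*10],args=(cams,),method='Nelder-Mead',options=dict(initial_simplex=[[505,380,a*10],[509,380,a*10],[505,384,a*10],[505,380,a*10+3]],xatol=.05)) for a in(1.4,1.7)),key=lambda o:o.fun)
    print('knob',cams,best.x[:2].round(1),np.degrees(best.x[2]/10).round(1),best.fun.round(2))
# stem
sb={'top':(298,204,317,224),'side':(269,213,290,232)}
def scost(p,a,cams,out=None):
    e=0
    for i,n in enumerate(cams):
        x,y=p[2*i]/1e3,p[2*i+1]/1e3;b=sb[n]
        D=lambda z,r=.005:disc(r,z,.0015)
        edge=[v for v in D(.033) if v[0]>.00149]+[v for v in D(.012) if v[0]>.00149]
        P=[[disc(.0165,.011),disc(.0165,.012)],[disc(p[-1]/1e3,.0125)],[np.vstack([D(.012),D(.033)])],[np.array(edge)],[D(.033,.0045)]]
        M=[mask(n,[place(q,x,y,a) for q in G],b) for G in P]
        k=Ro.from_euler('z',a).apply([1,0,0]);K,R,t=cam(n);C=-R.T@t
        if k@(C-[x,y,.02])<0: M.pop(3)
        M[-1]=M[-1]*1
        for j in range(len(M)):
            for l in range(j+1,len(M)): M[j][M[l]>0]=0
        e+=resid([np.ones_like(down(M[0]))]+[down(m) for m in M],n,b)
    return e
if __name__=='__main__':
  for cams in(['top'],['side']):
    for d in range(15,126,10):
        x0=[469,-134,6.5];o=minimize(scost,x0,args=(np.radians(d),cams),method='Nelder-Mead',options=dict(initial_simplex=[x0,[471,-134,6.5],[469,-132,6.5],[469,-134,8]],xatol=.1,fatol=.01,maxfev=70))
        print(cams,d,o.x.round(1),round(o.fun,2))
E
time python3 fit.py
```

```text
knob ['top'] [507.2 383.7] 96.9 70.33
knob ['side'] [504.6 384.4] 94.3 390.67Traceback (most recent call last):
  File "fit.py", line 36, in <module>
    best=min((minimize(kcost,[505,380,a*10],args=(cams,),method='Nelder-Mead',options=dict(initial_simplex=[[505,380,a*10],[509,380,a*10],[505,384,a*10],[505,380,a*10+3]],xatol=.05)) for a in(1.4,1.7)),key=lambda o:o.fun)
  File "fit.py", line 36, in <genexpr>
    best=min((minimize(kcost,[505,380,a*10],args=(cams,),method='Nelder-Mead',options=dict(initial_simplex=[[505,380,a*10],[509,380,a*10],[505,384,a*10],[505,380,a*10+3]],xatol=.05)) for a in(1.4,1.7)),key=lambda o:o.fun)
              ~~~~~~~~^^^^^^^^^^^^^^^^^^^^^^^^^^^^^^^^^^^^^^^^^^^^^^^^^^^^^^^^^^^^^^^^^^^^^^^^^^^^^^^^^^^^^^^^^^^^^^^^^^^^^^^^^^^^^^^^^^^^^^^^^^^^^^^^^^^^^^^^^^^^^^^^^^^^^^^^^^^^^^^^
    res = _minimize_neldermead(fun, x0, args, callback, bounds=bounds,
                               **options)
    fxr = func(xr)
    fx = function(np.copy(x), *(wrapper_args + args))
  File "fit.py", line 31, in kcost
    b=kb[n];m=down(mask(n,[place(q,x,y,a) for q in(sk,g,bk)],b));l=down(mask(n,[place(ln,x,y,a)],b))
                   ~~~~^^^^^^^^^^^^^^^^^^^^^^^^^^^^^^^^^^^^^^^^
  File "fit.py", line 8, in mask
    q=proj(n,P);q=((q-[u0,v0]+.5)*S-.5)
  File "h.py", line 8, in proj
    K,R,t=cam(n);q=(np.atleast_2d(P)@R.T+t)@K.T;return q[:,:2]/q[:,2:]
          ~~~^^^
  File "h.py", line 4, in cam
    p=r.camera_params(n);R=cv2.Rodrigues(np.array(p['rvec'],float))[0];return np.array(p['mtx'],float),R,np.array(p['tvec'],float).ravel()
ValueError: time passes only in moves, steps and waits

real	0m2.364s
user	0m2.346s
sys	0m0.079s
```

```bash
sed -i 's/^import numpy as np,cv2/import numpy as np,cv2,functools/; s/^def cam(n)/@functools.cache\ndef cam(n)/' h.py
sed -i "s/'side':(204,150,228,174)/'side':(207,156,224,168)/" fit.py; time python3 fit.py
```

```text
knob ['top'] [507.2 383.7] 96.9 70.33
knob ['side'] [504.7 384.5] 92.2 104.55
knob ['top', 'side'] [505.9 384.9] 91.9 196.39
['top'] 15 [ 470.5 -134.7   10.1] 44.92
['top'] 25 [ 470.2 -134.9    8.5] 49.99
['top'] 35 [ 470.5 -134.6   10.2] 44.37
['top'] 45 [ 470.5 -134.5    9.8] 44.4
['top'] 55 [ 470.5 -134.7    9.7] 43.3
['top'] 65 [ 470.5 -134.6    9.9] 43.67
['top'] 75 [ 470.3 -134.7    9.1] 45.13
['top'] 85 [ 470.5 -134.7   10.7] 40.86
['top'] 95 [ 470.2 -134.5    9.6] 43.8
['top'] 105 [ 470.5 -134.7   10.1] 41.26
['top'] 115 [ 470.5 -134.7   10. ] 40.31
['top'] 125 [ 470.4 -134.7   10.2] 41.54
['side'] 15 [ 466.8 -134.9   14.3] 28.92
['side'] 25 [ 466.8 -135.2   14.1] 28.72
['side'] 35 [ 467.1 -135.    14. ] 28.45
['side'] 45 [ 467.  -135.    14.4] 28.13
['side'] 55 [ 466.9 -135.    14.2] 28.42
['side'] 65 [ 466.8 -135.6   14.3] 28.31
['side'] 75 [ 467.  -135.    14.4] 28.06
['side'] 85 [ 466.8 -135.4   14.4] 27.92
['side'] 95 [ 467.1 -135.    14.4] 27.85
['side'] 105 [ 466.5 -135.3   14. ] 28.05
['side'] 115 [ 466.7 -134.9   14.3] 27.97
['side'] 125 [ 465.9 -135.8   13.8] 32.71
real	0m4.459s
user	0m5.042s
sys	0m0.028s
```

The fit puts the knob at about (506,383) mm with a yaw of about 94°, and the stem at about (468.5,-134.5) mm. Its flat looks to be at about 85–115°, only weakly determined. Fetching the knob.

```bash
python3 -m pendant '[[-7,-50,5,0,0,0.18],[-14,-100,5,0,0,0.35],[-21,-150,5,0,0,0.53],[-28,-200,5,0,0,0.7],[-35,-250,5,0,0,0.88],[-42,-300,5,0,0,1.05],[-49,-350,5,0,0,1.23],[-56,-400,5,0,0,1.4],[-61,-454,5,0,0,1.588],[-61,-454,5,0,0,1.588],[-61,-454,5,0,0,1.588],[-61,-454,5,0,0,1.588],[-61,-454,5,0,0,1.588],[-61,-454,5,0,0,1.588]]' 50
python3 - <<'E'
from h import *
go([.506,.382,.0475],-86)
E
```

```text
time_s: 10.75
tcp_pos: [0.5072, 0.3813, 0.1407]
eef_rot: [-180.0, 0.0, -86.0]
contact_force: [0.6, -0.4, 0.2]
gripper_width: 0.0502
gripper_force: 0.0
t 10.75 tcp [0.5072 0.3813 0.1407] shift mm [-0.8  1.2 93.2] rot [-0.     0.    -0.001]
```

```bash
python3 -m pendant '[[-1,1,50,0,0,0],[-1,1,85,0,0,0],[-1,1,92,0,0,0],[-1,1,92,0,0,0]]'
python3 -m pendant '[[0,0,0,0,0,0],[0,0,0,0,0,0],[0,0,0,0,0,0],[0,0,0,0,0,0],[0,0,0,0,0,0]]' 10 20
python3 - <<'E'
from h import *
cam('top');print(r.get_state()['eef_rot'],r.get_state()['moment'].round(3))
E
```

```text
time_s: 11.25
tcp_pos: [0.5063, 0.383, 0.0491]
eef_rot: [-180.0, -0.0, -86.0]
contact_force: [0.4, 0.7, 0.1]
gripper_width: 0.0497
gripper_force: 0.0
time_s: 11.88
tcp_pos: [0.5061, 0.3831, 0.0491]
eef_rot: [-180.0, 0.0, -86.0]
contact_force: [-1.9, -0.4, 4.8]
gripper_width: 0.0179
gripper_force: 19.3
[-1.79964438e+02  2.61906130e-02 -8.59723594e+01] [-0.029  0.249  0.052]
```

```bash
python3 -m pendant '[[0,0,-40,0,0,0],[0,0,-80,0,0,0],[0,0,-80,0,0,0],[0,0,-80,0,0,0]]' 10 40
python3 - <<'E'
from h import *
print(r.get_state()['moment'].round(3),r.get_state()['contact_force'].round(2))
go([.4683,-.1343,.1],-75)
E
```

```text
time_s: 12.38
tcp_pos: [0.5053, 0.3825, 0.1279]
eef_rot: [179.9, -0.0, -86.0]
contact_force: [0.5, -0.5, -0.9]
gripper_width: 0.018
gripper_force: 39.0
[ 0.104  0.004 -0.052] [ 0.46 -0.53 -0.94]
t 12.375 tcp [0.5053 0.3825 0.1279] shift mm [512.9  72.8  28.1] rot [ 0.001 -0.    -0.192]
```

```bash
python3 -m pendant '[[60,8,0,0,0,-0.02],[120,17,0,0,0,-0.04],[180,25,0,0,0,-0.06],[240,34,0,0,0,-0.08],[300,42,10,0,0,-0.1],[360,51,15,0,0,-0.12],[420,60,20,0,0,-0.15],[480,68,25,0,0,-0.17],[513,73,28,0,0,-0.192],[513,73,28,0,0,-0.192],[513,73,28,0,0,-0.192],[513,73,28,0,0,-0.192],[513,73,28,0,0,-0.192]]'
python3 - <<'E'
from h import *
go([.4683,-.1343,.068],-75)
im=np.mean([r.capture('side').astype(float) for _ in range(4)],0).astype(np.uint8)[:,:,::-1];cv2.imwrite('pics/raw6.png',im)
q=proj('side',[[.4683,-.1343,.033],[.4683,-.1343,.1-.031]]);print(((q-[255,190]+.5)*14).round())
cv2.imwrite('pics/s6.png',cv2.resize(im[190:230,255:308],None,fx=14,fy=14,interpolation=cv2.INTER_CUBIC))
E
```

```text
time_s: 14.0
tcp_pos: [0.4691, -0.1332, 0.1006]
eef_rot: [-180.0, 0.0, -74.9]
contact_force: [0.5, -0.1, -0.6]
gripper_width: 0.0179
gripper_force: 39.0
t 14.0 tcp [ 0.4691 -0.1332  0.1006] shift mm [ 0.9  1.  32.6] rot [-0.     0.     0.002]
[[330. 414.]
 [328. 279.]]
```

View pics/s6.png

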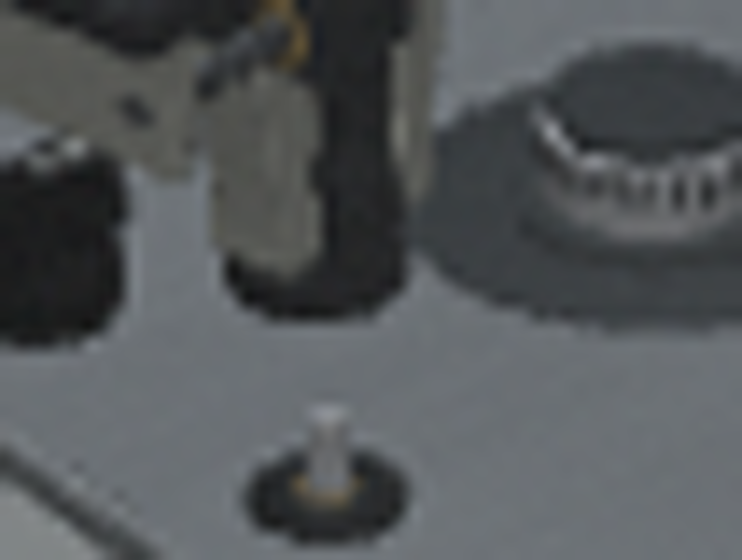

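In the crop the held knob's skirt centre is at column 315 and the stem is at column 330. The bottom edge is about 5 px higher than expected, so the knob's axis sits about 4 mm ahead of the TCP along the pointer. I'll compensate with tool +x and lower until contact.

```bash
python3 -m pendant '[[4.7,1,15,0,0,0],[4.7,1,30,0,0,0],[4.7,1,35,0,0,0],[4.7,1,37,0,0,0],[4.7,1,38,0,0,0],[4.7,1,38,0,0,0]]'
python3 - <<'E'
from h import *
s=r.get_state();print(s['moment'].round(3),s['contact_force'].round(2),s['tcp_pos'].round(4))
E
```

```text
time_s: 14.95
tcp_pos: [0.4694, -0.1388, 0.0629]
eef_rot: [-180.0, -0.0, -75.0]
contact_force: [0.5, 0.5, -0.9]
gripper_width: 0.0182
gripper_force: 39.0
[0.06  0.01  0.032] [ 0.54  0.51 -0.89] [ 0.4694 -0.1388  0.0629]
```

```bash
python3 -m pendant '[[0,0,1,0,0,0],[0,0,2,0,0,0],[0,0,2,0,0,0]]'
python3 - <<'E'
from h import *
s=r.get_state();print(s['moment'].round(3),s['contact_force'].round(2),s['tcp_pos'].round(4))
E
```

```text
time_s: 15.32
tcp_pos: [0.4695, -0.1388, 0.0609]
eef_rot: [-180.0, -0.0, -75.0]
contact_force: [-0.6, 0.5, 2.7]
gripper_width: 0.0179
gripper_force: 39.0
[ 0.071  0.091 -0.022] [-0.57  0.47  2.7 ] [ 0.4695 -0.1388  0.0609]
```

```bash
python3 -m pendant '[[0,-0.4,0,0,0,-0.1],[0,-0.4,0,0,0,-0.1]]' | sed -n '2,4p'
python3 -m pendant '[[0,-0.4,0,0,0,-0.1],[0,-0.4,0,0,0,-0.1]]' | sed -n '2,4p'
python3 -m pendant '[[0,-0.4,0,0,0,-0.1],[0,-0.4,0,0,0,-0.1]]' | sed -n '2,4p'
```

```text
tcp_pos: [0.4699, -0.1387, 0.0608]
eef_rot: [-180.0, -0.0, -69.3]
contact_force: [0.7, -0.0, 3.5]
tcp_pos: [0.4702, -0.1386, 0.0608]
eef_rot: [-180.0, -0.0, -63.7]
contact_force: [0.4, -0.1, 2.3]
tcp_pos: [0.4705, -0.1383, 0.0607]
eef_rot: [-180.0, -0.0, -58.0]
contact_force: [0.5, -0.3, 3.0]
```

```bash
python3 -m pendant '[[0,0.4,0,0,0,0.1],[0,0.8,0,0,0,0.2],[0,1.2,0,0,0,0.3],[0,1.6,0,0,0,0.4],[0,1.6,0,0,0,0.4]]' | sed -n '2,4p'
python3 -m pendant '[[0,0.4,0,0,0,0.1],[0,0.4,0,0,0,0.1]]' | sed -n '2,4p'
python3 -m pendant '[[0,0.4,0,0,0,0.1],[0,0.4,0,0,0,0.1]]' | sed -n '2,4p'
python3 -m pendant '[[0,0.4,0,0,0,0.1],[0,0.4,0,0,0,0.1]]' | sed -n '2,4p'
```

```text
tcp_pos: [0.4689, -0.1392, 0.0606]
eef_rot: [-180.0, 0.0, -80.9]
contact_force: [0.3, 0.2, 2.6]
tcp_pos: [0.4686, -0.1393, 0.0606]
eef_rot: [-180.0, 0.0, -86.4]
contact_force: [-0.0, 0.5, 3.3]
tcp_pos: [0.4681, -0.1393, 0.0606]
eef_rot: [-180.0, 0.0, -92.0]
contact_force: [0.2, 0.5, 4.1]
tcp_pos: [0.4678, -0.1393, 0.0606]
eef_rot: [-180.0, -0.0, -97.7]
contact_force: [1.2, 0.1, 4.0]
```

No drop at any yaw, so there is also a lateral error. I'll fit the skirt numerically in the hover picture, with the stem fitted in the same picture.

```bash
cat > f2.py <<'E'
import sys,io,contextlib
with contextlib.redirect_stdout(io.StringIO()): from fit import *
I['side']=cv2.imread('pics/raw6.png').astype(float)
z=.1006-.0311
for box in [(267,209,284,216),(267,208,284,216),(268,210,284,216)]:
    def c(p):
        x,y=p/1e3;sk=np.vstack([disc(.021,z),disc(.021,z+.008)])
        m=down(mask('side',[place(sk,x,y,0)],box));return resid([np.ones_like(m),m],'side',box)
    x0=[467,-130.];o=minimize(c,x0,method='Nelder-Mead',options=dict(initial_simplex=[x0,[470,-130],[467,-127]],xatol=.05))
    d=o.x-[469.1,-133.2];u=np.array([np.cos(np.radians(105.1)),np.sin(np.radians(105.1))]);print('knob',o.x.round(2),o.fun.round(1),'along',(d@u).round(2),'perp',(d@[u[1],-u[0]]).round(2))
b=(272,217,285,222)
for zt in(.033,):
    def c(p):
        x,y=p/1e3
        m=down(mask('side',[place(np.vstack([disc(.005,.02),disc(.0045,zt)]),x,y,0)],b));bs=down(mask('side',[place(disc(.0165,.012),x,y,0)],b));return resid([np.ones_like(m),m,bs],'side',b)
    x0=[468,-134.];o=minimize(c,x0,method='Nelder-Mead',options=dict(initial_simplex=[x0,[470,-134],[468,-132]],xatol=.05));print('stem',o.x.round(2),o.fun)
s=r.get_state();print(s['tcp_pos'],s['eef_rot'])
E
python3 f2.py
```

```text
knob [ 466.57 -131.67] 80.6 along 2.14 perp -2.04
knob [ 466.39 -132.26] 149.9 along 1.61 perp -2.37
knob [ 466.72 -131.65] 56.8 along 2.12 perp -1.89
stem [ 469.38 -131.3 ] 24.83211218225666
[ 0.46777147 -0.13929304  0.06057771] [-1.79996262e+02 -1.85161239e-03 -9.77037368e+01]
```

```bash
cat > st.py <<'E'
from h import *
s=r.get_state();p=s['tcp_pos'];y=np.radians(s['eef_rot'][2]+180);R=np.array(s['moment']);print('t',s['time_s'],'M',R.round(3),'F',s['contact_force'].round(1),'tcp',(p*1e3).round(1),s['eef_rot'].round(1),'w',(s['gripper_width']*1e3).round(1))
E
python3 -m pendant '[[0,-0.4,0,0,0,-0.1],[0,-0.8,0,0,0,-0.2],[0,-0.8,0,0,0,-0.2]]' >/dev/null; python3 st.py
python3 -m pendant '[[0,0.4,0,0,0,0.1],[0,0.4,0,0,0,0.1]]'>/dev/null; python3 st.py
python3 -m pendant '[[0,0,1,0,0,0],[0,0,1,0,0,0]]'>/dev/null; python3 st.py
python3 -m pendant '[[0,0,1,0,0,0],[0,0,1,0,0,0]]'>/dev/null; python3 st.py
```

```text
Traceback (most recent call last):
  File "st.py", line 2, in <module>
    s=r.get_state();p=s['tcp_pos'];y=np.radians(s['eef_rot'][2]+180);R=np.array(s['moment']);print('t',s['time_s'],'M',R.round(3),'F',s['contact_force'].round(1),'tcp',(p*1e3).round(1),s['eef_rot'].round(1),'w',(s['gripper_width']*1e3).round(1))
                                                                                                                                                                                                                   ^^^^^^^^^^^^^^^^^^^^^^^^^^^^^^
AttributeError: 'float' object has no attribute 'round'
Traceback (most recent call last):
  File "st.py", line 2, in <module>
    s=r.get_state();p=s['tcp_pos'];y=np.radians(s['eef_rot'][2]+180);R=np.array(s['moment']);print('t',s['time_s'],'M',R.round(3),'F',s['contact_force'].round(1),'tcp',(p*1e3).round(1),s['eef_rot'].round(1),'w',(s['gripper_width']*1e3).round(1))
                                                                                                                                                                        
[... 659 characters left out ...]
^^^^^^^^^^^^^^^^^^^^^^^^^^^^^
AttributeError: 'float' object has no attribute 'round'
Traceback (most recent call last):
  File "st.py", line 2, in <module>
    s=r.get_state();p=s['tcp_pos'];y=np.radians(s['eef_rot'][2]+180);R=np.array(s['moment']);print('t',s['time_s'],'M',R.round(3),'F',s['contact_force'].round(1),'tcp',(p*1e3).round(1),s['eef_rot'].round(1),'w',(s['gripper_width']*1e3).round(1))
                                                                                                                                                                                                                   ^^^^^^^^^^^^^^^^^^^^^^^^^^^^^^
AttributeError: 'float' object has no attribute 'round'
```

```bash
sed -i "s/(s\['gripper_width'\]\*1e3).round(1)/s['gripper_width']*1e3/" st.py; python3 st.py
python3 -m pendant '[[0,0,-1,0,0,0],[0,0,-2,0,0,0],[0,0,-2,0,0,0]]'>/dev/null; python3 st.py
```

```text
t 18.575 M [ 0.208  0.121 -0.009] F [0.1 0.9 5.5] tcp [ 468.2 -139.5   58.6] [-180.    -0.   -92.1] w 17.680894270174466
t 18.95 M [ 0.114 -0.104  0.029] F [-0.1 -0.7  3.4] tcp [ 468.1 -139.4   60.6] [-180.     0.   -92.2] w 17.607083441145058
```

```bash
python3 -m pendant '[[-1.6,0,0,0,0,0],[-1.6,0,0.5,0,0,0],[-1.6,-0.3,0.5,0,0,-0.1],[-1.6,-0.6,0.5,0,0,-0.2],[-1.6,-0.9,0.5,0,0,-0.3],[-1.6,-1.2,0.5,0,0,-0.4],[-1.5,-1.5,0.5,0,0,-0.5],[-1.5,-1.5,0.5,0,0,-0.5]]'>/dev/null; python3 st.py
```

```text
t 19.95 M [ 0.24  -0.015 -0.051] F [0.3 0.3 3.7] tcp [ 469.7 -137.8   60. ] [-180.     0.   -63.6] w 18.202401967339313
```

```bash
python3 -m pendant '[[0,0,-12,0,0,0],[0,0,-26,0,0,0],[0,0,-26,0,0,0],[0,0,-26,0,0,0]]'>/dev/null; python3 st.py
cat > col.py <<'E'
from h import *
im=np.mean([r.capture('side').astype(float) for _ in range(8)],0);cv2.imwrite('pics/raw7.png',im[:,:,::-1].astype(np.uint8))
g=im.mean(2);np.set_printoptions(linewidth=200)
print('cols 266..290');
for v in range(203,232): print(v,g[v,266:291].round().astype(int))
E
python3 col.py
```

```text
t 20.45 M [ 0.039 -0.    -0.005] F [ 0.7  1.  -1. ] tcp [ 469.5 -138.    86.1] [-180.     0.   -63.6] w 18.04378080877964
cols 266..290
203 [91 92 92 91 80 54 75 94 92 76 79 77 80 79 36 38 41 68 99 79 63 64 64 63 64]
204 [92 91 92 92 89 55 60 94 93 73 74 80 80 81 35 39 42 64 89 79 62 64 63 63 64]
205 [90 92 90 92 93 84 88 94 94 74 77 85 79 69 39 40 40 60 82 80 62 64 65 63 63]
206 [107  93  86  90  92  87  93  94  96  71  81  92  78  62  39  42  39  43  62  82  62  65  64  64  64]
207 [116 112 113 107  90  71  93  94  96  74  76  94  79  53  41  42  41  39  48  75  62  64  63  66  64]
208 [116 116 116 115 113  63  88  89  90  79  86  96  78  52  38  41  40  40  53  88  61  63  64  66  64]
209 [115 115 115 115 116  61  92  86  88  86  88  94  80  76  36  39  39  37  57 116  79  57  63  64  66]
210 [115 115 114 116 116  80  89  89  89  88  87  87  80  81  37  39  40  40  55 121 112  90  67  63  64]
211 [115 114 116 115 116 105  89  90  90  90  90  89  79  80  35  40  40  40  54 120 116 113 110  92  65]
212 [115 115 114 112 113 114  89  95  94  92  91  90  80  80  37  40  39  39  49 120 
[... 1334 characters left out ...]
 44  64  83  92  88  57  43  44  47 100 117 116 115 115 114 116]
226 [113 114 114 114 117 117  88  36  41  43  46  55  60  55  45  44  44  47 119 118 116 115 114 116 115]
227 [115 115 115 116 115 117 112  62  35  41  40  44  44  43  43  42  44  92 120 117 116 116 115 115 114]
228 [123 116 117 116 115 115 116 112 111  88  49  49  49  52  69  73 113 115 117 115 115 116 114 116 115]
229 [101 119 117 115 115 114 116 117 118 116 113 114 115 114 115 114 118 118 117 116 116 116 114 113 116]
230 [ 78  88 110 117 104 115 116 116 116 117 118 118 119 118 118 117 117 117 116 116 115 114 116 118 117]
231 [ 78  67  82 104 117 111 117 117 116 117 116 117 117 116 117 116 116 116 115 116 116 118 118 116 116]
```

Run:
```python
from h import *
K,R,t=cam('side');a=R[2].copy();a[2]=0;a/=np.linalg.norm(a);rt=np.array([a[1],-a[0],0])
for n,u,v,z,rad in[('knob',278,217.2,.0550,.021),('disc',277.9,228.38,.010,.018),('stemtop',278,219.1,.033,0),('stembot',278,225.5,.012,.005)]:
    p=ray('side',u,v,z)+rad*a;print(n,(p[:2]*1e3).round(1),'right',(p@rt*1e3).round(1),'away',(p@a*1e3).round(1))
print(a,rt,proj('side',[[.468,-.134,.033],[.468,-.134,.034]]))
```

```text
knob [ 466.8 -136.7] right 466.2 away 138.6
disc [ 467.  -134.8] right 465.4 away 140.3
stemtop [ 468.1 -134.4] right 466.1 away 141.2
stembot [ 467.8 -134.4] right 465.8 away 141.0
[0.54279933 0.83986242 0.        ] [ 0.83986242 -0.54279933  0.        ] [[277.91791841 219.05570136]
 [277.91444494 218.79101764]]
```

Seen from the side, the knob lines up with the stem left to right but sits about 2.2 mm nearer the camera. I'll shift by that, lower and sweep the yaw.

```bash
python3 -m pendant '[[-1.1,-1.9,12,0,0,0],[-1.1,-1.9,22,0,0,0],[-1.1,-1.9,25.5,0,0,0],[-1.1,-1.9,25.5,0,0,0]]'>/dev/null; python3 st.py
python3 -m pendant '[[0,0.35,0,0,0,0.1],[0,0.7,0,0,0,0.2],[0,0.7,0,0,0,0.2]]'>/dev/null; python3 st.py
python3 -m pendant '[[0,0.35,0,0,0,0.1],[0,0.7,0,0,0,0.2],[0,0.7,0,0,0,0.2]]'>/dev/null; python3 st.py
python3 -m pendant '[[0,0.35,0,0,0,0.1],[0,0.7,0,0,0,0.2],[0,0.7,0,0,0,0.2]]'>/dev/null; python3 st.py
```

```text
t 21.35 M [0.341 0.399 0.023] F [-1.1  0.6  3. ] tcp [ 470.8 -136.2   60.3] [180.    0.  -63.5] w 17.849663030937595
t 21.725 M [-0.019  0.36   0.058] F [-0.7  0.   2.8] tcp [ 470.2 -136.6   60.9] [-180.   -0.  -75.] w 17.566578345051497
t 22.1 M [ 1.096 -0.036  0.009] F [-0.2  2.5  1.4] tcp [ 469.7 -136.4   60.6] [-180.     0.   -86.3] w 17.95458160589632
t 22.475 M [ 2.037 -0.01  -0.005] F [-0.3  5.4  0.2] tcp [ 469.  -136.3   60.5] [-180.     0.   -97.7] w 17.661406786750725
```

Fz dropped to about 0 with a lateral load of +5.4 N in y, so the stem has entered the bore. Relieving the side load and pushing down.

```bash
python3 -m pendant '[[-0.8,0,0,0,0,0],[-0.8,0,0,0,0,0]]'>/dev/null; python3 st.py
python3 -m pendant '[[-0.4,0,1,0,0,0],[-0.4,0,2,0,0,0],[-0.4,0,2,0,0,0]]'>/dev/null; python3 st.py
```

```text
t 22.725 M [ 1.236 -0.099  0.   ] F [ 0.4  2.6 -0.7] tcp [ 469.  -135.9   60.6] [-180.    -0.   -97.8] w 17.49246333636356
t 23.1 M [ 0.901 -0.318  0.051] F [-0.1  1.6 -1. ] tcp [ 469.1 -135.6   58.5] [-180.    -0.   -97.9] w 17.795172917836855
```

```bash
python3 -m pendant '[[-0.5,0,2,0,0,0],[-0.5,0,4,0,0,0],[-0.5,0,6,0,0,0],[-0.5,0,8,0,0,0],[-0.5,0,8,0,0,0]]'>/dev/null; python3 st.py
python3 -m pendant '[[0,0,1,0,0,0],[0,0,2,0,0,0],[0,0,2,0,0,0]]'>/dev/null; python3 st.py
```

```text
t 23.725 M [ 0.219 -0.047  0.008] F [ 0.1  0.1 -0.6] tcp [ 468.9 -135.1   50.3] [180.   -0.  -97.9] w 18.169947117806313
t 24.1 M [ 0.146 -0.093 -0.001] F [ 0.4  0.2 -1.5] tcp [ 469.  -135.    48.5] [180.   -0.  -97.9] w 17.7409876183437
```

Nearly home (home is expected at about 48). I'll increase the grip and press on.

```bash
python3 -m pendant '[[0,0,0.5,0,0,0],[0,0,1,0,0,0],[0,0,1.5,0,0,0],[0,0,1.5,0,0,0]]' 10 55 >/dev/null; python3 st.py
python3 -m pendant '[[0,0,0.7,0,0,0],[0,0,1.5,0,0,0],[0,0,1.5,0,0,0]]'>/dev/null; python3 st.py
```

```text
t 24.6 M [0.256 0.288 0.008] F [-1.3  0.9  3.3] tcp [ 469.1 -135.    47.2] [-180.    -0.   -97.9] w 17.3693505446367
t 24.975 M [ 0.268  0.422 -0.009] F [-1.8  0.4  4.2] tcp [ 469.2 -135.    45.6] [-180.    -0.   -97.9] w 17.521652081418758
```

```bash
python3 -m pendant '[[0,0,1,0,0,0],[0,0,2,0,0,0],[0,0,3,0,0,0],[0,0,3,0,0,0],[0,0,3,0,0,0]]'>/dev/null; python3 st.py
python3 -m pendant '[[0,0,0.5,0,0,0],[0,0,0.5,0,0,0]]'>/dev/null; python3 st.py
```

```text
t 25.6 M [0.783 1.692 0.004] F [-3.9  1.7 15.9] tcp [ 469.3 -135.1   43.4] [-180.    -0.   -97.9] w 17.80595031800265
t 25.85 M [ 1.03   2.194 -0.044] F [-6.2  2.  20.6] tcp [ 469.3 -135.1   43.3] [-180.    -0.   -97.9] w 17.35940679750098
```

At the stop: the force rises while z stays fixed. Holding briefly and taking a last look.

```bash
python3 -m pendant '[[0,0,0,0,0,0],[0,0,0,0,0,0],[0,0,0,0,0,0],[0,0,0,0,0,0]]'>/dev/null; python3 st.py
python3 - <<'E'
from h import *
save('side','fin.png',(250,160,340,235),8)
E
```

```text
t 26.35 M [1.044 2.212 0.008] F [-5.4  2.1 20.6] tcp [ 469.3 -135.1   43.3] [-180.    -0.   -97.9] w 17.458251305566627
```

View pics/fin.png

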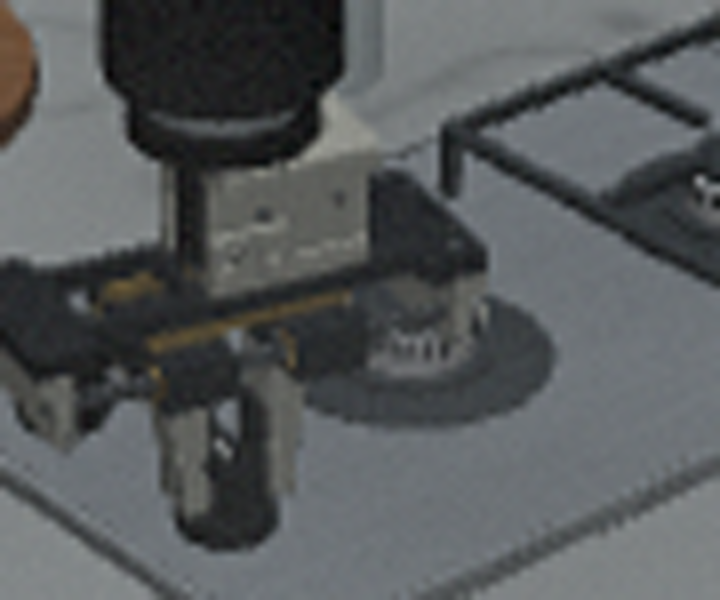

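The knob sits pressed close to the hob in the fingers, at about (230,515) in the crop. The burner head is unmoved at about (415,335), with the gripper body above it. Handing in.

```bash
python3 -c "
from plant import r
print(r.close_job())"
```

```text
the job is handed in; nothing more can be done
None
```

I handed the job in at about 26 s: the burner head is seated and released, and the knob is home on the stem and held pressed to its stop at about 20 N; the judge's result was not shown.

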